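# Refit the bayonet filler cap on a rotary-table gear unit

### The job

Take the bar-grip filler cap from the grey mat and refit it on the neck on top of the yellow gear unit: line its two lugs up with the neck's slots, push it in against the spring, twist it clockwise to the stop and let it spring up into its locked position. Do it gently, without forcing the lugs, and leave the other things on the table where they are.

Things in the scene. Friction and masses are not known exactly. Their poses are not given: they have to be found in the camera images.
- cap: Filler cap to fit: black plastic, 0.12-0.2 kg, 57 mm tall, the only one with a straight bar grip; stands upright on the grey mat. Origin: centre of its underside (nose tip), z up its axis. Nose and stem 26 mm dia, tapered to 21 mm in the lowest 4 mm; flange 60 mm dia at heights 20 to 26 mm; soft seal below it carries no load. A half turn makes no difference.
- cap_grip (a point): Middle of the cap's bar grip, 46 mm above the cap's origin. The bar is flat-sided, 52 mm long along the cap's x, 16 mm wide along its y, at heights 26 to 57 mm: pinch it across its width, fingertips at 28 mm or higher, clear of the flange.
- cap_lugs (a point): On the cap's axis between its two lugs, 8 mm above the cap's origin. The lugs stick out on the cap's +x and -x sides (parallel to the bar grip), 8 mm wide, 4 mm thick (heights 6 to 10 mm), reaching 20 mm from the axis.
- neck (a point): Centre of the neck's mouth, level with the top of its steel lip, 160 mm above the table; axes as the gear unit. 29 mm bore through a 7 mm lip with two opposite slots 10 mm wide. THE SLOTS' DIRECTION IS NOT MEASURED: their line lies up to 0.45 rad either way of this x axis; look for it, or press the lugs lightly on the lip and turn until they drop. Lugs on the lip: cap origin 6 mm below here.
- lip_under (a point): Point on the axis level with the lip's underside, 7 mm below the mouth. Lugs clear it when the cap's origin is 17 mm below the mouth (turn at 18.5; flange bottoms at 20). There they turn clockwise from above, 0.9 rad to a hard stop; anticlockwise is blocked. Within 0.15 rad of the stop are pockets 3 mm up into the lip: let go there, the cap springs up and is locked, origin 14 mm below the mouth.
- spring (a point): Rest height of the spring plate in the bore, on the axis, 9 mm below the mouth. It pushes the cap up with 3 N at first touch and 0.3 N more per mm. A cap let go in the slots comes back up to 9 mm (origin below mouth); let go under the lip short of the pockets it stays at 17 mm. Cap and neck must never press on each other with more than 60 N.
- housing: Yellow gear unit, bolted down: base 200 x 190 mm, gearbox block 120 x 160 mm, top 130 mm above the table, steel neck of 62 mm dia on it; behind it (+x) a round part with chuck, 175 mm high. Origin on the table below the neck's axis; z up, x from the gearbox block towards the chuck.
- plug: Bystander: a round-knobbed black plug without lugs, 60 mm flange, 50 mm tall, standing on the mat near the cap; origin at the centre of its underside.
- tnut: Bystander: steel T-nut, 26 x 26 x 18 mm, on the mat; origin under its centre.
- key: Bystander: T-handled chuck key lying on the table, 97 mm long, handle 110 mm.
- jar: Bystander: grey jar, 56 mm diameter, 60 mm tall; origin under its centre.
- stepblock: Bystander: steel step block, 64 x 30 x 56 mm; origin under its centre.
- wrench: Bystander: wrench lying on the table, 180 mm long.
- brush: Bystander: brush lying on the table, 200 mm long.
Things that resemble listed ones, but are neither listed nor needed, are in the scene too. What is shaped like the cap but orange or purple is not meant.

How it is judged:
On the way, in this order (a step that is already met when the one before it is completed fails the run):
1. the cap is lifted clear of the mat (height (world z) of cap above 0.06 m), for 0.1 s.
2. the cap is pushed into the neck until its lugs are below the lip (origin at least 16.3 mm below the mouth, within 5 mm of the axis) (z of cap in the frame of neck below -0.0163 m and horizontal distance between cap and neck below 0.005 m), for 0.1 s.
At the end, for the whole second after the job is handed in: The cap sits locked in the neck: lugs sprung up into the pockets (its origin 12.2 to 15.5 mm below the mouth), within 4 mm of the neck's axis, upright within 0.08 rad, at rest and released (z of cap in the frame of neck between -0.0155 and -0.0122 m and horizontal distance between cap and neck below 0.004 m and angle between cap's own z axis and vertical below 0.08 rad and linear speed of cap below 0.01 m/s); the robot touches nothing.
It fails at once if cap and gear unit press on each other with more than 60 N (contact force between cap and housing above 60 N).
It fails at once if a bystander is moved more than 30 mm (distance of any of plug, tnut, key, jar, stepblock, wrench, brush from where it was at the start of the episode above 0.03 m).
It also fails if it takes over 72 s, if anything falls off the work surface, if the arm or the gripper's body presses on something with over 40 N, if the wrist force passes 120 N, or if a joint passes its speed limit or range.

### The arm

A 6-joint arm with a two-finger parallel gripper is mounted at the origin on the work surface. World frame = base frame: x ahead of the robot, y to its left, z up, the work surface at z = 0. Lengths are in m, angles in rad, forces in N, time in s.
With the tool pointing down it reaches from about 0.3 to 0.85 m from the base axis. Payload 4.2 kg.
Tool frame: the origin (TCP) lies midway between the tips of the shut fingers; the grasp point (between the pads) lies 19 mm behind it; z points along the fingers, y is the direction in which the jaws open and shut (so a half turn about z gives the same grasp; the last joint's range is limited). The gripper opens to 91 mm and grips with 3 to 60 N. Pads are 32 mm wide; open, the fingers measure 118 mm over their backs; the gripper's body (76 mm by 178 mm) begins 60 mm behind the grasp point.
Start: joints at [1.229, 0.32, 1.565, -0, 1.257, -0.02], TCP at [0.182, 0.545, 0.214] pointing down, gripper open.
Joint ranges: [-3.11, 3.11], [-0.84, 2.01], [0.21, 2.61], [-1.34, 4.49], [0.05, 2.63], [-2.56, 2.56]. Speed limits (rad/s): [2.57, 2.57, 3.14, 3.14, 3.14, 3.14].

### API

Orientations are given as a rotation vector (axis times angle).
In Python, from workcell import manip, effector, solver, sense, imaging, ticket gives the robot as it stands. Calls block until the motion is done:
- manip.move_ptp(position, orientation): joint-space move of the TCP to a pose.
- manip.movel(position, rotation=None, velocity=0.15, force_limit=None): straight line of the TCP; rotation=None keeps the orientation; velocity is the mean speed in m/s. With force_limit (N) it stops when the force on the tool has changed by that much, and returns True; else False.
- manip.set_joints(angles): joint-space move.
- effector.move_gripper(opening, strength=None): opening from 0.0 (shut) to 1.0 (fully open); strength is the grip in N (None keeps the last); returns when the fingers have stopped.
- manip.pause(seconds).
- solver.solve_ik(position, orientation): joint angles nearest the present ones, or None.
- sense(): the state.
- imaging.grab_frame(name): name is "side" or "top" or "wrist"; returns (picture, depth): 420x560x3 uint8, blue, green, red; 420x560 float32, m along the optical axis (not along the pixel's ray), 0 where there is no reading.
- imaging.get_calibration(name): a dict with "fovy" (degrees; the focal length in pixels is half the picture's height over the tangent of half this angle, whatever the lens; pixels are square), "cx", "cy" (the principal point, pixels), "distortion" ([k1, k2, p1, p2, k3] as OpenCV has them; the pictures are not rectified), "origin" and "rotation" of the camera in the world. Camera axes: x right, y up, looking along -z (the intrinsics and any distortion apply to the point x, -y, -z); pixel columns grow to the right and rows downward; lengths in m; the calibration is good to about 2 mm. A picture is of the moment at which its call begins: read the wrist's pose just before it. get_calibration takes no time and is no camera call; for the wrist camera it gives the pose at the moment of the call.
A pose or a line that the arm cannot do raises manip.PlanningError and nothing moves.
- ticket.sign_off(): hands the job in, once; it reports no verdict.
The state is a dict: "time": time; "q": joint angles; "qd": joint speeds; "tau": joint torques, N m; "tcp_pos": TCP position; "orientation": TCP orientation; "wrist_force": force on the tool from outside, world axes, zero at the start; "moment": the same for the moment, N m; "grip_width": opening from 0.0 (shut) to 1.0 (fully open).
Only numpy, scipy, OpenCV 4.12 (cv2) and the standard library are available. Lean on these libraries where they do the work, as an engineer would, in place of code of your own. Each camera call takes 0.05 s, during which the arm holds its last target.

## Working session

There is one attempt and no reset: what is moved stays moved. The work goes in short steps, each a Python script; the robot and the scene stay as the last script left them, time stands still between calls to the robot, and variables do not carry over. Pictures are saved under pics/ and viewed, and the job is handed in when it is done.

```bash
ls; mkdir -p pics; cat > h.py <<'E'
import numpy as np, cv2
from workcell import manip, effector, solver, sense, imaging, ticket
def K(c):
    f=210/np.tan(np.radians(c['fovy'])/2)
    return np.array([[f,0,c['cx']],[0,f,c['cy']],[0,0,1.]]),np.array(c['distortion'],float)
def rays(c,px):
    k,d=K(c); p=cv2.undistortPoints(np.array(px,float).reshape(-1,1,2),k,d).reshape(-1,2)
    v=np.c_[p[:,0],-p[:,1],-np.ones(len(p))]
    return v@np.array(c['rotation']).T   # depth-normalised
def onplane(c,px,z):
    o=np.array(c['origin']); r=rays(c,px); return o+r*((z-o[2])/r[:,2])[:,None]
def cloud(c,depth):
    h,w=depth.shape; u,v=np.meshgrid(np.arange(w),np.arange(h))
    r=rays(c,np.c_[u.ravel(),v.ravel()]); return (np.array(c['origin'])+r*depth.reshape(-1,1)).reshape(h,w,3)
def proj(c,P):
    R=np.array(c['rotation']); q=(np.array(P,float).reshape(-1,3)-np.array(c['origin']))@R
    q=np.c_[q[:,0],-q[:,1],-q[:,2]]; k,d=K(c)
    return cv2.projectPoints(q,np.zeros(3),np.zeros(3),k,d)[0].reshape(-1,2)
def rot(yaw):  # tool down, tool x at yaw? returns rotvec of Rz(yaw)*Rx(pi)
    from scipy.spatial.transform import Rotation as R
    return (R.from_euler('z',yaw)*R.from_euler('x',np.pi)).as_rotvec()
E
python3 - <<'E'
from h import *
import pickle
s=sense(); print(s)
for n in ['side','top','wrist']:
    c=imaging.get_calibration(n); p,d=imaging.grab_frame(n); cv2.imwrite(f'pics/{n}0.png',p); pickle.dump((c,p,d),open(n+'0.pkl','wb')); print(n,c, (d>0).mean())
E
```

```text
pics
{'time': 0.0, 'q': array([ 1.22903503e+00,  3.20310186e-01,  1.56567028e+00, -2.52852190e-05,
        1.25738551e+00, -1.99751999e-02]), 'qd': array([-0.00053136, -0.00131533, -0.00035459, -0.00019494,  0.00056739,
       -0.00015491]), 'tau': array([-5.16793280e-04, -4.12467170e+01, -2.31979591e+01,  7.27270078e-02,
        4.54407837e-02, -1.42550307e-04]), 'tcp_pos': array([0.18167647, 0.54501835, 0.21311317]), 'orientation': array([-5.03222841e-01, -3.10072702e+00,  2.74662014e-03]), 'wrist_force': array([-0.0352625 , -0.38118343, -0.69808408]), 'moment': array([ 0.00933439, -0.02069448,  0.02337152]), 'grip_width': 0.9979251757386635}
side {'fovy': 47.38136851178566, 'cx': 279.91422025821026, 'cy': 217.79502420867067, 'distortion': array([-0.05697488,  0.        ,  0.        ,  0.        ,  0.        ]), 'origin': array([ 0.87568187, -1.0027186 ,  0.85520476]), 'rotation': array([0.95007558, 0.12820259, 0.2777723 ])} 0.9960289115646258
top {'fovy': 51.22836350578102, 'cx': 274.64363749871893, 'cy': 206.0238789867788, 'distortion': array([0.0368792, 0.       , 0.       , 0.       , 0.       ]), 'origin': array([ 0.3491554 , -0.01088748,  1.1487893 ]), 'rotation': array([ 0.16789636, -0.16037944, -1.51388081])} 0.9961607142857143
wrist {'fovy': 62.97167559747541, 'cx': 273.75032679187495, 'cy': 209.81380464872774, 'distortion': array([-0.06997214,  0.        ,  0.        ,  0.        ,  0.        ]), 'origin': array([0.10563354, 0.57045477, 0.38412589]), 'rotation': array([-0.25092371, -0.17892821,  1.24025334])} 0.9960459183673469
```

```bash
sed -i "s/np.array(c\['rotation'\])/RM(c)/" h.py; cat >> h.py <<'E'
def RM(c):
    r=np.array(c['rotation'],float); return cv2.Rodrigues(r)[0] if r.size==3 else r
E
grep RM h.py
```

```text
return v@RM(c).T   # depth-normalised
    R=RM(c); q=(np.array(P,float).reshape(-1,3)-np.array(c['origin']))@R
def RM(c):
```

View pics/top0.png

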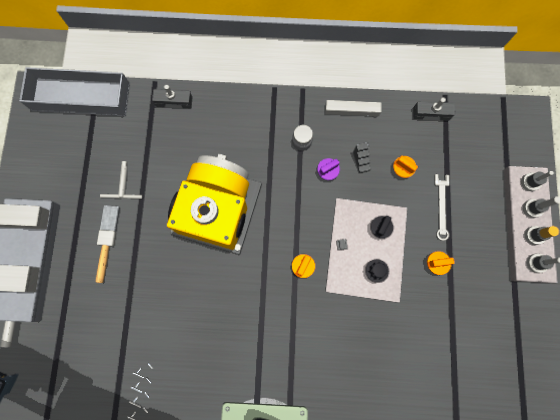

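View pics/side0.png

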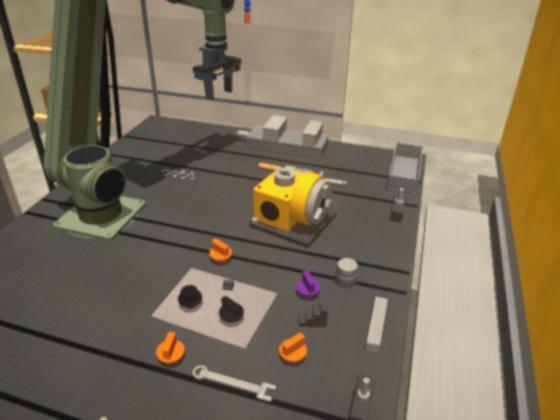

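View pics/wrist0.png

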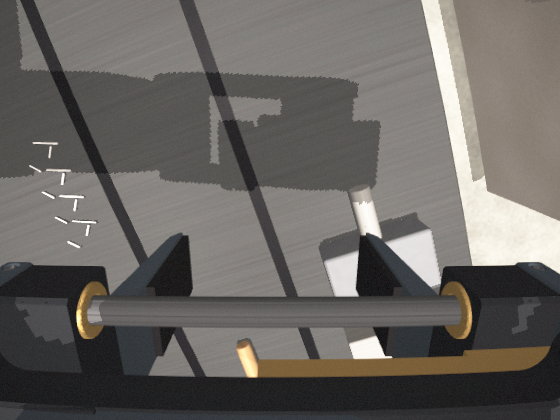

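The top view shows the cap with its bar at about (382,227), the round plug at (377,270), and the neck at about (204,210) on the yellow block. Next I measure them from the top depth.

```bash
python3 - <<'E'
from h import *
import pickle
c,p,d=pickle.load(open('top0.pkl','rb')); P=cloud(c,d)
print('table z',np.median(P[300:400,180:240,2]),'mat z',np.median(P[210:220,345:365,2]))
def show(u0,u1,v0,v1,name,s=8): cv2.imwrite(f'pics/{name}.png',cv2.resize(p[v0:v1,u0:u1],None,fx=s,fy=s,interpolation=cv2.INTER_CUBIC))
a=p[195:300,320:410]; b=p[150:255,160:270]
cv2.imwrite('pics/crop0.png',cv2.hconcat([cv2.resize(x,(400,int(400*x.shape[0]/x.shape[1])))[:380] for x in (a,b)]))
for nm,(u0,u1,v0,v1) in dict(cap=(362,405,205,252),plug=(360,395,252,290)).items():
    Q=P[v0:v1,u0:u1].reshape(-1,3)
    for lo,hi in((.012,.032),(.045,.065)):
        m=(Q[:,2]>lo)&(Q[:,2]<hi); 
        if m.sum()<5: continue
        q=Q[m]; r=cv2.minAreaRect((q[:,:2]*1000).astype(np.float32)); print(nm,lo,m.sum(),q.mean(0).round(4),r,np.percentile(q[:,2],[5,50,95]).round(4))
Q=P[180:240,170:240].reshape(-1,3)
m=(Q[:,2]>.152)&(Q[:,2]<.166); q=Q[m]; print('neck',m.sum(),q.mean(0),cv2.minEnclosingCircle((q[:,:2]*1000).astype(np.float32)),np.median(q[:,2]))
m=(Q[:,2]>.12)&(Q[:,2]<.14); q=Q[m];print('block',m.sum(),np.median(q[:,2]),cv2.minAreaRect((q[:,:2]*1000).astype(np.float32)))
E
```

```text
table z -0.00016594604027087012 mat z 0.00319277222625014
cap 0.012 235 [ 0.5455 -0.2744  0.0289] ((546.9307861328125, -276.0218200683594), (56.81566619873047, 58.556190490722656), 89.65782165527344) [0.0254 0.0292 0.0315]
cap 0.045 143 [ 0.5455 -0.2758  0.0591] ((546.4696044921875, -276.8582763671875), (16.623329162597656, 52.24323654174805), 67.02310180664062) [0.0514 0.0594 0.0633]
plug 0.012 191 [ 0.4322 -0.2623  0.029 ] ((433.7532958984375, -265.43780517578125), (59.800010681152344, 57.80903625488281), 60.98164749145508) [0.0258 0.0292 0.0316]
plug 0.045 218 [ 0.434  -0.2643  0.0529] ((433.8130187988281, -264.6272277832031), (41.03828430175781, 41.641658782958984), 43.47584915161133) [0.0487 0.0529 0.0566]
neck 589 [0.55892991 0.15154232 0.15906466] ((572.5321044921875, 139.5877685546875), 67.43084716796875) 0.15936116035408365
block 2717 0.12941780497411726 ((547.2431030273438, 162.5880126953125), (160.99685668945312, 130.27047729492188), 81.51576232910156)
```

View pics/crop0.png

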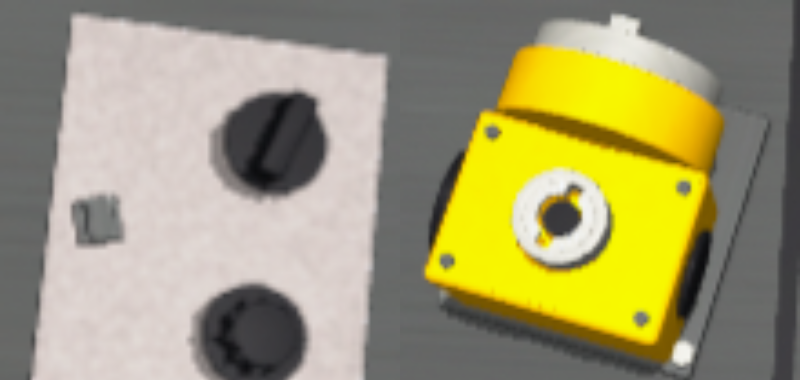

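The slots are visible in the neck crop, upper right to lower left, at about -32° in the world. I'll look closer with the wrist camera at the neck and then at the cap.

```bash
cat >> h.py <<'E'
from scipy.spatial.transform import Rotation as Rn
def look(target,yaw,z,px):
    """move so that target projects at px, tool down"""
    s=sense(); c=imaging.get_calibration('wrist'); T=Rn.from_rotvec(s['orientation']).as_matrix()
    oc=T.T@(np.array(c['origin'])-s['tcp_pos']); Rc=T.T@RM(c)
    Tn=Rn.from_rotvec(rot(yaw)).as_matrix(); R2=Tn@Rc
    c2=dict(c); c2['rotation']=R2; c2['origin']=np.array([0,0,z])+Tn@oc
    g=onplane(c2,[px],target[2])[0]; tcp=np.array([target[0]-g[0],target[1]-g[1],z])
    return tcp
E
python3 - <<'E'
from h import *
import pickle
s=sense();c=imaging.get_calibration('wrist'); T=Rn.from_rotvec(s['orientation']).as_matrix()
print('cam in tool',T.T@(np.array(c['origin'])-s['tcp_pos']), 'view dir tool',T.T@RM(c)@[0,0,-1])
for nm,t,yaw,z in (('neck',(.559,.1515,.16),1.85,.26),('cap',(.5467,-.2765,.03),2.74,.16)):
    tcp=look(np.array(t),yaw,z,(280,150)); print(nm,tcp)
    manip.move_ptp(tcp,rot(yaw)); manip.pause(.2)
    s=sense(); c=imaging.get_calibration('wrist'); p,d=imaging.grab_frame('wrist')
    print(s['time'],s['q'].round(3)); cv2.imwrite(f'pics/w_{nm}.png',p); pickle.dump((c,p,d),open(f'w_{nm}.pkl','wb'))
E
```

```text
cam in tool [ 0.08021174 -0.00024963 -0.17089995] view dir tool [-2.84667229e-01  1.25179374e-04  9.58626389e-01]
neck [0.56793723 0.10333719 0.26      ]
2.4667 [ 0.161  0.299  1.479  0.     1.364 -0.119]
cap [ 0.58618146 -0.29955412  0.16      ]
4.25 [-0.488  0.484  1.44   0.     1.217 -1.659]
```

View pics/w_neck.png

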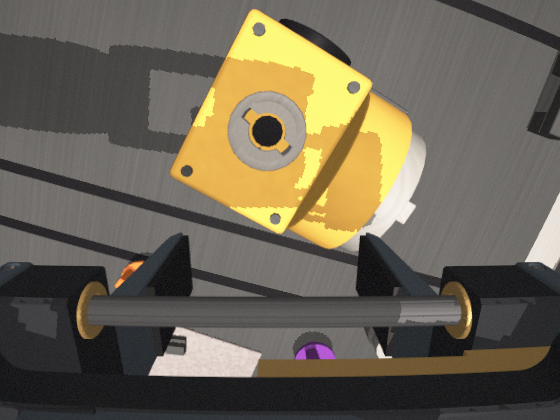

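View pics/w_cap.png

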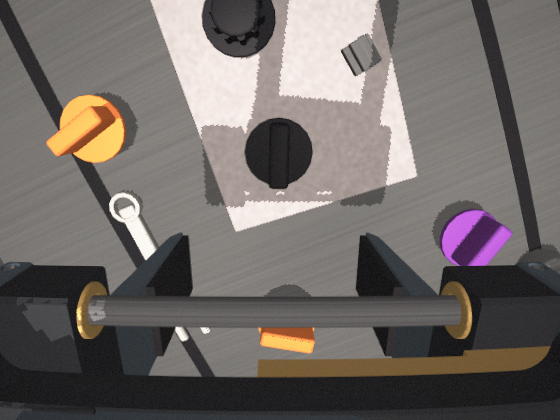

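```bash
python3 - <<'E'
from h import *
import pickle
def fit(xy):
    A=np.c_[2*xy,np.ones(len(xy))]; b=(xy**2).sum(1); s=np.linalg.lstsq(A,b,rcond=None)[0]; return s[:2],np.sqrt(s[2]+s[0]**2+s[1]**2)
c,p,d=pickle.load(open('w_neck.pkl','rb')); P=cloud(c,d)
z=P[...,2]; m=((z>.155)&(z<.165)).astype(np.uint8)
n,l,st,ce=cv2.connectedComponentsWithStats(m); print([ (st[i],ce[i].round()) for i in range(1,n) if st[i][4]>300])
ct,d_=P[60:240,180:380].reshape(-1,3),0
print('block z',np.median(z[(z>.12)&(z<.14)]))
c,p,d=pickle.load(open('w_cap.pkl','rb')); P=cloud(c,d); z=P[...,2]
m=((z>.05)&(z<.066)).astype(np.uint8)
n,l,st,ce=cv2.connectedComponentsWithStats(m)
for i in range(1,n):
    if st[i][4]>200:
        q=P[l==i]; print(st[i],ce[i].round(),np.median(q[:,2]),cv2.minAreaRect((q[:,:2]*1000).astype(np.float32)))
m=((z>.024)&(z<.034)).astype(np.uint8); n,l,st,ce=cv2.connectedComponentsWithStats(m)
for i in range(1,n):
    if st[i][4]>200:
        q=P[l==i]; print('fl',st[i],cv2.minEnclosingCircle((q[:,:2]*1000).astype(np.float32)),np.median(q[:,2]))
E
```

```text
[(array([ 227,   91,   79,   80, 3609], dtype=int32), array([267., 130.])), (array([ 301,  115,  121,  128, 3324], dtype=int32), array([372., 185.]))]
block z 0.1300658796715574
[ 206    0   58   41 1769] [235.  17.] 0.053875475398146855 ((442.23284912109375, -269.22137451171875), (42.219512939453125, 28.243305206298828), 67.91271209716797)
[  47  106   57   50 1301] [ 75. 131.] 0.056722835697191276 ((463.77862548828125, -422.79718017578125), (16.98668098449707, 52.32085037231445), 11.110682487487793)
[ 268  123   22   66 1287] [278. 155.] 0.06077168020381474 ((548.3535766601562, -278.59552001953125), (15.955221176147461, 51.63764572143555), 65.74543762207031)
[463 223  49  43 939] [489. 246.] 0.05652798429618122 ((697.3217163085938, -136.46141052246094), (16.74027442932129, 49.465919494628906), 34.38572692871094)
[260 328  55  25 935] [287. 341.] 0.05661175381584849 ((715.344482421875, -339.4346923828125), (52.6931266784668, 17.543682098388672), 56.53188705444336)
fl [ 201    0   74   58 1586] ((436.4830322265625, -266.7671813964844), 29.82183074951172) 0.03009766863633212
fl [  60   95   66   67 2062] ((464.3708190917969, -422.9630126953125), 30.18407440185547) 0.026133706320159433
fl [ 244  118   69   66 2332] ((548.042724609375, -278.56854248046875), 29.816181182861328) 0.030052103283506354
fl [ 440  209   57   57 1321] ((697.7775268554688, -137.25234985351562), 29.917686462402344) 0.02620762719999542
```

The wrist view at the neck shows the lip ring centred at about (267,131), with slots at about (250,117) and (285,147). The wrist view at the cap shows it at (279,153) with the bar vertical in the picture. Now I extract the neck circle and slot direction.

```bash
cat >> h.py <<'E'
def neckfit(c,p,d,name=None):
    P=cloud(c,d); z=P[...,2]
    m=((z>.152)&(z<.168)).astype(np.uint8); n,l,st,ce=cv2.connectedComponentsWithStats(m)
    i=min((k for k in range(1,n) if st[k][4]>1000),key=lambda k:np.hypot(*(P[l==k][:,:2].mean(0)-[.559,.1515])))
    mm=(l==i).astype(np.uint8); co=max(cv2.findContours(mm,cv2.RETR_EXTERNAL,cv2.CHAIN_APPROX_NONE)[0],key=len)[:,0]
    q=onplane(c,co,.16)[:,:2]; A=np.c_[2*q,np.ones(len(q))]; s=np.linalg.lstsq(A,(q**2).sum(1),rcond=None)[0]; ctr=s[:2]; r=np.sqrt(s[2]+ctr@ctr)
    h,w=z.shape; u,v=np.meshgrid(np.arange(w),np.arange(h)); G=onplane(c,np.c_[u.ravel(),v.ravel()],.16)[:,:2].reshape(h,w,2)-ctr
    rr=np.hypot(G[...,0],G[...,1]); th=np.arctan2(G[...,1],G[...,0])
    hole=(mm==0)&(rr>.0162)&(rr<.0195)
    a=th[hole]; a2=np.angle(np.exp(2j*a).mean())/2
    hist=np.histogram(np.degrees(a),36,(-180,180))[0]
    return ctr,r,a2,hist,np.median(z[mm>0])
E
python3 - <<'E'
from h import *
import pickle
for f in ('w_neck','top0'):
    c,p,d=pickle.load(open(f+'.pkl','rb')); r=neckfit(c,p,d); print(r[:3],np.degrees(r[2]),r[4]); print(r[3])
    P=cloud(c,d);z=P[...,2]
    m=((z>.126)&(z<.134)&(np.hypot(P[...,0]-.559,P[...,1]-.1515)<.13))
    hsv=cv2.cvtColor(p,cv2.COLOR_BGR2HSV); m&=(hsv[...,0]>15)&(hsv[...,0]<35)&(hsv[...,1]>120)
    m=cv2.morphologyEx(m.astype(np.uint8),cv2.MORPH_OPEN,np.ones((3,3)))
    n,l,st,ce=cv2.connectedComponentsWithStats(m); i=1+st[1:,4].argmax()
    print('block',cv2.minAreaRect((P[l==i][:,:2]*1000).astype(np.float32)))
    # obstacles higher than .15 distances from neck axis
    dist=np.hypot(P[...,0]-r[0][0],P[...,1]-r[0][1]); k=(z>.14)&(z<.19)&(dist>.04)&(dist<.2)
    print('tall part min dist',np.percentile(dist[k],[0.5,2,10]),z[k].max())
    k2=k&(z>.165);print(np.percentile(dist[k2],[.5,2,10]))
c,p,d=pickle.load(open('w_neck.pkl','rb'));cv2.imwrite('pics/nk.png',cv2.resize(p[80:180,215:320],None,fx=5,fy=5,interpolation=cv2.INTER_CUBIC))
E
```

```text
(array([0.54519286, 0.16330923]), np.float64(0.030140148809654658), np.float64(-0.4565039319838359)) -26.15574863380099 0.1600441789169563
[ 0  1  0  0  0  0  0  0  0  0  0  0  0  3 17 16 14  0  0  0  0  0  0  0
  0  0  1  0  0  0  0  3 19 17 17  1]
block ((545.6025390625, 163.1810302734375), (158.29803466796875, 119.48001098632812), 76.57527923583984)
tall part min dist [0.06004793 0.0609228  0.06697328] 0.1766121414122062
[0.06021506 0.06144432 0.06637563]Traceback (most recent call last):
  File "<stdin>", line 4, in <module>
  File "h.py", line 36, in neckfit
    i=min((k for k in range(1,n) if st[k][4]>1000),key=lambda k:np.hypot(*(P[l==k][:,:2].mean(0)-[.559,.1515])))
ValueError: min() iterable argument is empty
```

```bash
python3 - <<'E'
from h import *
import pickle
c=imaging.get_calibration('wrist'); s=sense(); T=Rn.from_rotvec(s['orientation']).as_matrix()
for x in ([0,0,0],[0,0,-.019],[0,0,.03],[.03,0,.005],[-.03,0,.005],[.026,0,-.027]): print(x,proj(c,s['tcp_pos']+T@np.array(x)).round(0))
yaw=2.718; xy=[.5478,-.278]
manip.move_ptp([*xy,.10],rot(yaw))
r=manip.movel([*xy,.0335],velocity=.06,force_limit=8); print(r,sense()['tcp_pos'],sense()['wrist_force'])
effector.move_gripper(0.0,strength=15); s=sense(); print('w',s['grip_width']*91,s['wrist_force'],s['tcp_pos'],s['time'])
effector.move_gripper(0.6); manip.movel([*xy,.12])
tcp=look(np.array([.548,-.278,.03]),yaw,.16,(280,150))
manip.move_ptp(tcp,rot(yaw)); manip.pause(.2)
s=sense(); c=imaging.get_calibration('wrist'); p,d=imaging.grab_frame('wrist'); print(s['time'],s['tcp_pos'],s['orientation'])
cv2.imwrite('pics/w_cap2.png',p); pickle.dump((c,p,d),open('w_cap2.pkl','wb'))
P=cloud(c,d); z=P[...,2]
for lo,hi in ((.05,.066),(.024,.034)):
    n,l,st,ce=cv2.connectedComponentsWithStats(((z>lo)&(z<hi)).astype(np.uint8))
    for i in range(1,n):
        if st[i][4]>200:
            q=(P[l==i][:,:2]*1000).astype(np.float32)
            if np.hypot(*(q.mean(0)-[548,-278]))<10: print(lo,cv2.minAreaRect(q),cv2.minEnclosingCircle(q))
E
```

```text
[0, 0, 0] [[274. 262.]]
[0, 0, -0.019] [[274. 278.]]
[0, 0, 0.03] [[274. 241.]]
[0.03, 0, 0.005] [[274. 206.]]
[-0.03, 0, 0.005] [[274. 305.]]
[0.026, 0, -0.027] [[274. 234.]]
False [ 0.54814544 -0.27816874  0.03396283] [-0.27465897  0.21032471 -0.69408442]
w 16.012924984569473 [-0.36921712  0.06466385 -0.6770922 ] [ 0.54780608 -0.27798943  0.0334944 ] 7.0917
9.1083 [ 0.5855329  -0.30052776  0.15816847] [-6.59482706e-01 -3.06739437e+00 -1.89723799e-03]
0.05 ((548.1082763671875, -278.38629150390625), (15.810248374938965, 50.491729736328125), 65.56411743164062) ((548.0208740234375, -278.243896484375), 25.673690795898438)
0.024 ((547.2523803710938, -278.3707580566406), (59.37879943847656, 56.43031311035156), 66.67346954345703) ((548.2990112304688, -278.6928405761719), 29.83738136291504)
```

The cap is centred in the jaws' frame, and the wrist camera agrees with it to about 0.3 mm. I grasp it, lift it, and view the neck with the same tool yaw.

```bash
python3 - <<'E'
from h import *
import pickle
yaw=2.718; xy=[.5481,-.2784]
effector.move_gripper(0.6)
manip.move_ptp([*xy,.10],rot(yaw))
r=manip.movel([*xy,.0335],velocity=.06,force_limit=8)
effector.move_gripper(0.0,strength=45); s=sense(); print('w',r,s['grip_width']*91,s['wrist_force'],s['tcp_pos'],s['time'])
manip.movel([*xy,.16],velocity=.1); print(sense()['wrist_force'],sense()['grip_width']*91)
yaw=np.pi-.4565
tcp=look(np.array([.5452,.1633,.16]),yaw,.27,(280,130)); print(tcp)
manip.move_ptp([*xy,.27],rot(2.718)); manip.move_ptp(tcp,rot(yaw)); manip.pause(.3)
s=sense(); c=imaging.get_calibration('wrist'); p,d=imaging.grab_frame('wrist'); print(s['time'],s['tcp_pos'],s['q'].round(3),s['wrist_force'])
cv2.imwrite('pics/w_neck2.png',p); pickle.dump((c,p,d),open('w_neck2.pkl','wb'))
r=neckfit(c,p,d); print(r[:3],r[4],r[3])
E
```

```text
w False 15.759622567477203 [-0.89022745  0.28111392  0.54898105] [ 0.54812859 -0.27840452  0.03352995] 11.7083
[-0.15979227 -0.41262271 -1.41462272] 16.155677023193295
[0.60009372 0.1309101  0.27      ]
15.4667 [0.60023445 0.13017698 0.27006154] [ 0.195  0.355  1.371 -0.     1.415 -0.918] [ 0.60366212  0.26635431 -1.87657604]
(array([0.54489754, 0.16302295]), np.float64(0.030256232519488984), np.float64(-0.4700573020123018)) 0.160025766052449 [ 0  0  0  1  0  0  0  0  0  1  0  0  0  6 15 16 13  0  0  1  0  0  0  0
  0  0  0  0  0  0  0  4 17 16 13  0]
```

View pics/w_neck2.png

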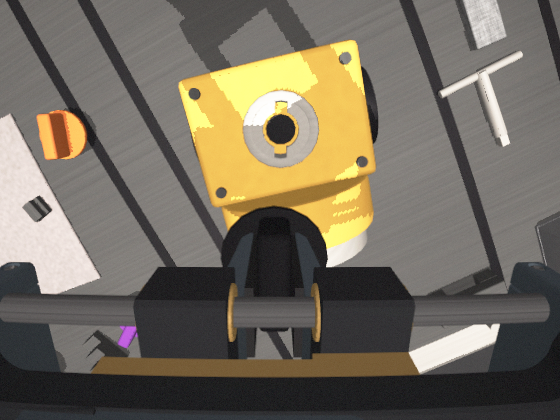

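The slots at (281,105) and (281,152) line up with the held bar. The neck is at (0.545, 0.163) and the slot yaw is -0.463. Now a guarded descent.

```bash
python3 - <<'E'
from h import *
yaw=np.pi-.463; n=[.5450,.1631]
manip.move_ptp([*n,.25],rot(yaw)); manip.movel([*n,.200],velocity=.08); manip.pause(.2)
s=sense(); f0=s['wrist_force']; print(s['tcp_pos'],f0,s['moment'])
r=manip.movel([*n,.1775],velocity=.02,force_limit=8); s=sense(); print(r,s['tcp_pos'],s['wrist_force']-f0,s['moment'],s['grip_width']*91,s['time'])
E
```

```text
[0.54533829 0.16318499 0.20061994] [-0.00849864  0.20553911 -2.3404792 ] [0.00454133 0.00925054 0.07452781]
False [0.54492068 0.16306579 0.17778714] [-1.85133592 -1.03829679  3.5882566 ] [-0.12326239  0.35866998  0.00173427] 15.50419620038906 18.1417
```

It went in past the lip: the reaction is 3.6 N, which matches the spring. I push to turning depth.

```bash
python3 - <<'E'
from h import *
yaw=np.pi-.463; n=[.5450,.1631]
r=manip.movel([*n,.1716],velocity=.015,force_limit=12); manip.pause(.3); s=sense(); print(r,s['tcp_pos'],s['wrist_force'],s['moment'],s['grip_width']*91,s['time'])
for sd in ('side',):
    p,d=imaging.grab_frame(sd); cv2.imwrite('pics/side1.png',cv2.resize(p[110:270,200:380],None,fx=4,fy=3.7,interpolation=cv2.INTER_CUBIC))
E
```

```text
False [0.54494746 0.16306804 0.17166524] [-2.44214267 -0.40170633  3.3388783 ] [-0.224743    0.58169337  0.02587154] 15.934847009377707 18.9833
```

View pics/side1.png

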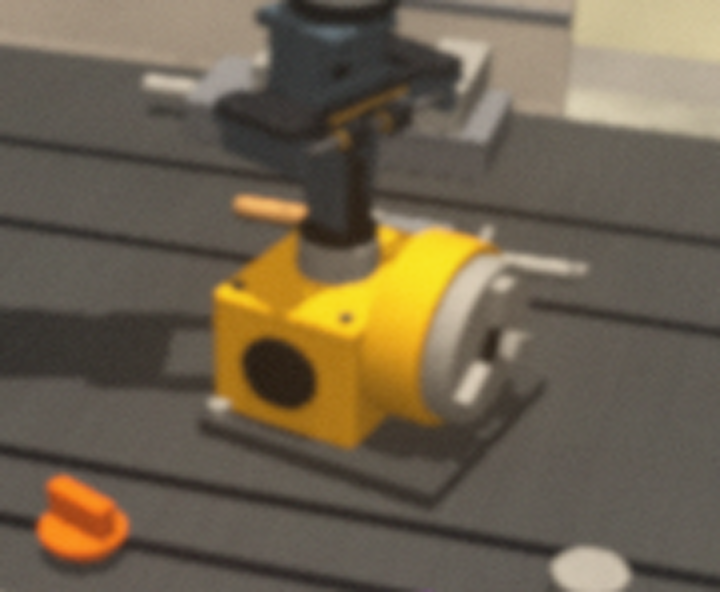

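The force is 5.7 N, as expected at 18.5 mm, and the cap is seated flush. Next I twist clockwise in small steps while watching the forces.

```bash
python3 - <<'E'
from h import *
n=[.5450,.1631]
for a in np.r_[np.arange(.06,.83,.07),.83]:
    manip.move_ptp([*n,.1716],rot(np.pi-.463-a)); s=sense()
    print(round(a,2),s['tcp_pos'].round(4),s['wrist_force'].round(2),s['moment'].round(2),round(s['grip_width']*91,1),round(s['time'],1),s['q'][5].round(2))
    if abs(s['moment'][2])>1.2 or np.linalg.norm(s['wrist_force'])>20: print('STOP');break
E
```

```text
0.06 [0.5454 0.1632 0.1718] [-1.68  0.51  4.06] [-0.17  0.22 -0.09] 15.4 19.3 -0.78
0.13 [0.5457 0.1633 0.1718] [-1.04 -0.45  3.12] [-0.01 -0.    0.01] 15.8 19.5 -0.71
0.2 [0.5457 0.1632 0.1718] [ 0.33 -0.09  3.53] [-0.07 -0.14 -0.05] 16.1 19.8 -0.64
0.27 [0.5455 0.1632 0.1718] [ 0.71 -0.57  2.9 ] [-0.05 -0.19 -0.01] 15.6 20.0 -0.57
0.34 [0.5453 0.1632 0.1717] [ 0.24 -0.57  3.42] [-0.07 -0.09  0.05] 15.7 20.3 -0.5
0.41 [0.545  0.1631 0.1716] [0.46 0.05 3.59] [-0.07 -0.13  0.01] 15.7 20.5 -0.43
0.48 [0.5449 0.1631 0.1716] [0.47 0.59 4.1 ] [-0.06 -0.04  0.01] 15.4 20.8 -0.36
0.55 [0.5448 0.1631 0.1716] [-0.24 -0.27  4.  ] [-0.01 -0.02 -0.03] 15.7 21.0 -0.29
0.62 [0.5448 0.1631 0.1715] [-0.46 -0.7   3.38] [-0.07  0.09  0.01] 15.8 21.3 -0.22
0.69 [0.5448 0.1631 0.1715] [-1.32  0.23  3.78] [-0.06  0.1  -0.07] 15.8 21.5 -0.15
0.76 [0.5449 0.1631 0.1716] [0.42 0.15 3.72] [-0.14  0.14 -0.02] 16.0 21.8 -0.08
0.83 [0.5449 0.1631 0.1716] [-0.49  0.15  3.79] [-0.06  0.08  0.02] 16.0 22.0 -0.01
```

```bash
python3 - <<'E'
from h import *
n=[.5450,.1631]; y=rot(np.pi-.463-.85)
manip.move_ptp([*n,.1716],y); s=sense(); print(s['moment'].round(2))
for z in (.1735,.1755):
    r=manip.movel([*n,z],velocity=.01,force_limit=10); s=sense(); print(r,s['tcp_pos'].round(4),s['wrist_force'].round(2),s['moment'].round(2))
if not r:
    effector.move_gripper(0.30); manip.pause(.3)
    s=sense(); print(s['grip_width']*91,s['wrist_force'].round(2))
    manip.movel([*n,.26],velocity=.08)
    yaw=np.pi-.463-.85; tcp=look(np.array([.545,.163,.18]),yaw,.27,(280,130)); manip.move_ptp(tcp,rot(yaw)); manip.pause(.3)
    import pickle
    c=imaging.get_calibration('wrist'); p,d=imaging.grab_frame('wrist'); cv2.imwrite('pics/w_end.png',p); pickle.dump((c,p,d),open('w_end.pkl','wb'))
    P=cloud(c,d); z=P[...,2]; D=np.hypot(P[...,0]-.545,P[...,1]-.163)
    b=(z>.19)&(z<.22)&(D<.035); q=(P[b][:,:2]*1000).astype(np.float32); print('bar top z',np.median(z[b]),cv2.minAreaRect(q))
    f=(z>.165)&(z<.18)&(D<.035); q=P[f]; print('flange z',np.median(q[:,2]),cv2.minEnclosingCircle((q[:,:2]*1000).astype(np.float32)))
    A=np.c_[q[:,:2]-[.545,.163],np.ones(len(q))]; print('tilt',np.linalg.lstsq(A,q[:,2],rcond=None)[0]); print(sense()['time'])
E
```

```text
[-0.08  0.17  0.02]
False [0.545  0.1631 0.1735] [-0.71  0.03  2.94] [-0.08  0.11 -0.07]
False [0.545  0.1631 0.1754] [-0.58  0.24  2.96] [-0.06  0.02 -0.02]
27.056127710615876 [-0.51 -0.09 -0.1 ]
bar top z 0.20285975803847225 ((545.408447265625, 163.138916015625), (15.635425567626953, 51.734676361083984), 14.698616981506348)
flange z 0.17216231945875443 ((545.2755737304688, 163.06004333496094), 30.038379669189453)
tilt [ 0.0009266  -0.00034528  0.1721437 ]
25.6
```

View pics/w_end.png

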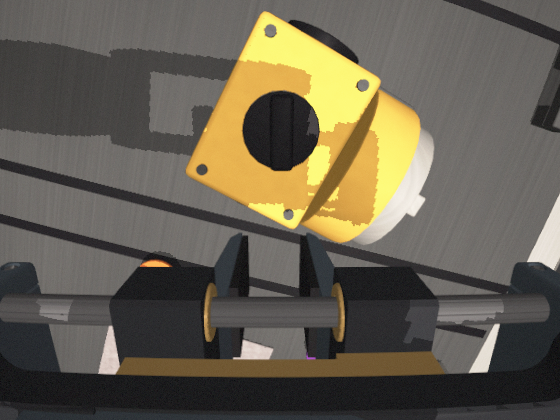

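The cap sits on the neck at (281,130) with its bar vertical in the picture. Its origin is 14.1 mm below the mouth and it has turned 0.85 rad, so it is locked. I hand in.

```bash
python3 - <<'E'
from h import *
s=sense(); print(s['wrist_force'],abs(s['qd']).max()); p,d=imaging.grab_frame('top'); cv2.imwrite('pics/top_end.png',p)
print(ticket.sign_off())
E
```

```text
[ 0.18508102 -0.16461852  0.42395775] 0.0021928068455915033
the job is handed in; nothing more can be done
None
```

View pics/top_end.png

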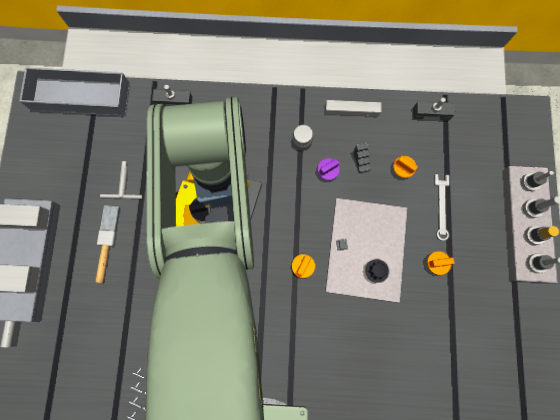

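The cap is fitted on the neck and locked, and the job was handed in at about 26 s of the 72 s allowed. I took the cap from the mat, lined its lugs up with the slots (0.463 rad clockwise of the world x axis), pushed it to 18.5 mm and twisted it 0.85 rad clockwise. I then let it rise into the pockets and released it.

- **Position:** the wrist camera puts the cap's origin 14.1 mm below the mouth and under 1 mm from the neck's axis. Tilt is about 0.001 rad.
- **Turn:** the bar shows 0.85 rad of turn, within 0.15 rad of the stop. I did not drive it onto the hard stop.
- **Force:** the push in met at most about 6 N, close to what the spring should give, and the twist met no noticeable resistance.
- **Release:** the gripper is clear, with wrist force near zero and the arm at rest.
- **Bystanders:** the last top view (taken just before hand-in) shows the plug, T-nut, key, jar, step block, wrench and brush where they started, judged by eye.

**Disagreements:** the top and wrist cameras differed by about 2.5 mm on where the cap stood. I used the wrist camera, which agreed to about 0.3 mm across the bar with a trial squeeze of the grip. My first rough neck position from the top camera was also about 18 mm off because it took in part of the round housing; the wrist circle fit replaced it.

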